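# Load a drive module into the test dock and throw its locked lever

## Task

Gently lay the drive module that lies on the bench flat in the nest of the test dock, finned side up and with its connector tongue towards the dock's sliding socket, and let go of it. Then lift the lockout collar on the dock's lever, push the lever through the blocked gate all the way to its far stop so that the socket closes over the tongue, and let the collar drop fully back down behind the gate. Leave the other things on the bench where they are.

Things in the scene. Friction and masses are not known exactly. Their poses are not given: they have to be found in the camera images.
- dock: The test dock, fixed to the bench: an aluminium base plate 320 (x) x 270 (y) x 20 mm high. Origin: centre of its underside, on the bench. Its +x points away from the robot, give or take 15 degrees. It carries the nest on its -y side and the lever on its +y side.
- drive: The drive module, loose: an aluminium block 118 (x) x 34 (y) x 25 mm high, 160 g, with cooling fins along its top, a black bezel at its +x end and a thin connector tongue (22 wide, 4 thick, its mid height 13 mm above the underside) sticking 14 mm out of its -x end. Origin: centre of the underside of the 118 mm block. It lies fins up, turned any way. Grip it across the 34 mm at mid length.
- tongue_tip (a point): Tip of the drive's connector tongue: 73 mm from the drive's origin along its -x, 13 mm up.
- nest (a point): Centre of the nest floor, at x 40, y -65, z 30 mm from the dock's origin; axes as the dock's. The loaded drive's origin comes here, its x along the dock's +x (tongue to -x, to the socket). Corner guides 10 mm high leave 3 mm of play each side, sloped end stops (8 mm high) 5 mm at each end; the sides are open for 60 mm at mid length for fingers, over a pad 66 mm wide.
- socket_mouth (a point): Centre of the open front of the sliding socket (black block 52 mm wide, top 58 mm above the bench) on the nest's -x side, 43 mm above the bench. The lever drives it: it slides along the dock's +x by 22 mm over the lever's full swing, and at the end covers the tongue, its face about 3 mm from the block of a drive in the middle of the nest. When the lever is back it stands clear of the tongue.
- lever_pivot (a point): The lever's hinge axis, at the lever's middle, at x 0, y 78, z 45 mm from the dock's origin; the axis runs along the dock's y, inside a grey housing 140 (x) x 70 (y) mm whose top is 90 mm above the bench. The dark steel gate blocks in the housing rise to 124 mm above the bench at most.
- lever (a joint): Swing in rad, 0 to 1.0. At 0 it leans back 0.5 rad from upright to the dock's -x (the robot) and grows to +x: 0.5 upright, far stop at 1.0 leaning 0.5 rad to +x. Stays where left; about 3 N at the collar moves it. Collar down: the gate stops it at about 0.25, or holds it behind from about 0.75. Steel rod 14 mm thick, flat end cap 26 mm wide, 145 to 155 mm from the hinge axis.
- collar (a joint): Lift of the lockout collar along the lever in m, 0 (down) to 0.018 (fully up). A spring presses it down: 4 N to start, 7 N fully up. Two steel teeth under it are caught by the gate; lifted by 0.013 or more it passes over the gate.
- collar_mid (a point): Centre of the collar: a black knurled cylinder 36 mm across, 40 mm long, around the rod below the end cap; upper 30 mm free to grip, at its foot a steel rim 47 mm across and two teeth down to 68 mm from the hinge axis. On the lever's line, 105 mm from the hinge axis when down. Pinch it along the dock's y from above, fingers along the lever, passing either side of the end cap.
- parts_bin: Yellow open parts bin, 160 x 110 x 75 mm, loose, a bystander. Origin: centre of its underside.
- fan: Black square chassis fan standing on edge, 80 x 80 x 38 mm, loose, a bystander. Origin: centre of its underside.
- heat_sink: Finned heat sink on a copper foot, 90 x 64 x 30 mm, loose, a bystander. Origin: centre of its underside.
- threadlocker: Small red bottle, 28 mm across and 85 mm high, loose, a bystander. Origin: centre of its underside.
- screwdriver: Screwdriver lying down, 200 mm long, loose, a bystander.
- memory_module: Memory module lying flat, 133 x 31 x 4 mm, loose, a bystander. Origin: centre of its underside.
Not all that is in view belongs to the job. Leave any blue or orange look-alike of the drive alone.

How it is judged:
By the outcome, as a careful person would: the job done as asked, in the order asked, and still so for the second after the job is handed in, with the robot touching nothing.
It also fails if it takes over 51 s, if anything falls off the work surface, if the arm or the gripper's body presses on something with over 40 N, if the wrist force passes 120 N, or if a joint passes its speed limit or range.

## Robot

A 6-joint arm with a two-finger parallel gripper is mounted at the origin on the work surface. World frame = base frame: x ahead of the robot, y to its left, z up, the work surface at z = 0. Lengths are in m, angles in rad, forces in N, time in s.
With the tool pointing down it reaches from about 0.425 to 0.95 m from the base axis. Payload 3.5 kg.
Tool frame: the origin (TCP) lies midway between the tips of the shut fingers; the grasp point (between the pads) lies 19 mm behind it; z points along the fingers, y is the direction in which the jaws open and shut (so a half turn about z gives the same grasp; the last joint's range is limited). The gripper opens to 85 mm and grips with 20 to 120 N. Pads are 22 mm wide; open, the fingers measure 114 mm over their backs; the gripper's body (76 mm by 85 mm) begins 54 mm behind the grasp point. The pads swing forward as they close: fully open they stand 13 mm farther back than shut.
Start: joints at [1.032, 0.286, 1.577, -0, 1.279, -0.15], TCP at [0.256, 0.625, 0.231] pointing down, gripper open.
Joint ranges: [-2.77, 2.77], [-0.9, 2.22], [0.21, 2.48], [-1.53, 4.67], [0.24, 2.81], [-2.84, 2.84]. Speed limits (rad/s): [2.79, 2.79, 3.14, 3.14, 3.14, 3.14].

## Interface

Orientations are given as a unit quaternion [w, x, y, z].
In Python, from rig import state, capture, camera_params, close_job gives the robot as it stands. The module is installed in compiled form; this text tells all that it offers.
- The arm moves only by the tool move_arm, never from a script. Its argument "rows" is a list of rows, each a list of 3 entries, a list of its own where there are three numbers: the turn, a rotation vector about the tool's x, y, z in degrees, then the shift along the tool's x, y, z in cm, then the finger opening in cm, from 0 to 8.54. In form: [[[rx, ry, rz], [x, y, z], fingers], ...]. A call has 1 to 12 rows; each row is the pose to reach, as a shift and turn from the pose measured when the call began, along the tool's axes at that moment; what a row does not reach only later rows make up. A row lasts 1/8 s, in which the tool goes at most 62.5 mm and 10.7 degrees, less where a joint would pass 70% of its speed; a pose out of reach is approached as far as the arm can. A call with a gripper value outside its range is refused whole. The fingers move at their own pace and stop on an object; the grip force is fixed at half the most. Time passes only in rows, so rows that repeat a pose let the fingers close. It gives the time, the measured TCP pose, the force and the opening at its end, in the units of the state.
- state(): the state, without advancing time (a new reading comes with each control period).
- capture(name): name is "side" or "top" or "wrist"; returns (picture, depth): 480x640x3 uint8, red, green, blue; 480x640 float32, m along the optical axis (not along the pixel's ray), 0 where there is no reading.
- camera_params(name): a dict with "intrinsics" (3x3 intrinsics, pixels), "rvec" (rotation vector, rad) and "tvec" (3), from world to camera coordinates, as OpenCV has them. Camera axes: x right, y down, z forward; pixel columns grow to the right and rows downward; lengths in m; the calibration is good to about 2 mm. A picture is of the moment at which its call begins: read the wrist's pose just before it. camera_params takes no time and is no camera call; for the wrist camera it gives the pose at the moment of the call.
- close_job(): hands the job in, once; it reports no verdict.
The state is a dict: "time_s": time; "joint_positions": joint angles; "joint_velocities": joint speeds; "joint_efforts": joint torques, N m; "eef_pos": TCP position; "tool_rot": TCP orientation; "contact_force": force on the tool from outside, world axes, zero at the start; "ft_torque": the same for the moment, N m; "width": finger opening in m.
Only numpy, scipy, OpenCV 4.12 (cv2) and the standard library are available. Lean on these libraries where they do the work, as an engineer would, in place of code of your own. Each camera call takes 0.05 s, during which the arm holds its last target. There are 200 camera calls.

## Working session

There is one attempt and no reset: what is moved stays moved. The work goes in short steps, Python scripts to look and compute and a tool call to move; the robot and the scene stay as the last step left them, time stands still between calls to the robot, and variables do not carry over. Pictures are saved under pics/ and viewed, about 8 in all and at most 12, crops included, and the job is handed in when it is done.

Besides the shell and the picture viewer there is one more tool, called after ">>>" by a JSON object that holds its "api" and its "payload", one argument or row to a line. move_arm: Moves the arm, as the interface text tells. Its arguments: {"type":"object","properties":{"rows":{"type":"array","items":{"type":"array"}}},"required":["rows"]}

```bash
ls; mkdir -p pics; cat > h.py <<'E'
import numpy as np, cv2
from scipy.spatial.transform import Rotation as R
from rig import state, capture, camera_params, close_job
def grab(n,tag):
    p=camera_params(n); im,d=capture(n)
    cv2.imwrite(f'pics/{tag}.png',im[:,:,::-1]); np.savez(f'{tag}.npz',d=d,im=im,K=p['intrinsics'],r=p['rvec'],t=p['tvec'])
    return im,d
def load(tag): return np.load(f'{tag}.npz')
def world(tag,u,v,win=1):
    z=load(tag);d=z['d'];w=d[int(v)-win:int(v)+win+1,int(u)-win:int(u)+win+1];w=w[w>0]
    dd=np.median(w) if len(w) else np.nan
    c=np.linalg.inv(z['K'])@[u,v,1]*dd
    return cv2.Rodrigues(z['r'])[0].T@(c-np.ravel(z['t']))
def cloud(tag):
    z=load(tag);d=z['d'];v,u=np.mgrid[:480,:640]
    c=np.stack([u*d,v*d,d],-1)@np.linalg.inv(z['K']).T
    return (c-np.ravel(z['t']))@cv2.Rodrigues(z['r'])[0]
def proj(tag,P):
    z=load(tag);return cv2.projectPoints(np.array(P,float).reshape(-1,1,3),z['r'],z['t'],z['K'],None)[0][:,0]
E
python3 - <<'E'
from h import *
s=state();print(s)
for n in('top','side'):
    grab(n,n+'0');p=camera_params(n);print(n,p)
E
```

```text
pics
{'time_s': 0.0, 'joint_positions': array([ 1.03203107e+00,  2.87195791e-01,  1.57818271e+00, -1.49879176e-05,
        1.27855217e+00, -1.49954004e-01]), 'joint_velocities': array([-0.00051477, -0.00010184, -0.0003603 ,  0.0009051 , -0.00046606,
       -0.00069014]), 'joint_efforts': array([ 3.07932896e-04, -4.05995286e+01, -2.92619312e+01, -1.85819331e-04,
        5.89569536e-03,  6.81785167e-06]), 'eef_pos': array([0.25549561, 0.62407695, 0.22992397]), 'tool_rot': array([-3.87898127e-04,  1.93181132e-01,  9.81162414e-01, -1.10280116e-03]), 'contact_force': array([-0.89595884, -0.28650527, -0.05596996]), 'ft_torque': array([-0.05690121, -0.02583041,  0.02120374]), 'width': 0.0852511650222417}
top {'intrinsics': array([[460.87080343,   0.        , 318.87219857],
       [  0.        , 460.87080343, 238.46014609],
       [  0.        ,   0.        ,   1.        ]]), 'rvec': array([ 2.17476752, -2.13559636,  0.13610689]), 'tvec': array([-0.06510233,  0.5297487 ,  1.29342477])}
side {'intrinsics': array([[537.62265781,   0.        , 318.76630231],
       [  0.        , 537.62265781, 230.73790437],
       [  0.        ,   0.        ,   1.        ]]), 'rvec': array([ 2.21492881, -0.77094552,  0.311415  ]), 'tvec': array([-0.47191139,  0.27441503,  1.2308906 ])}
```

View pics/top0.png

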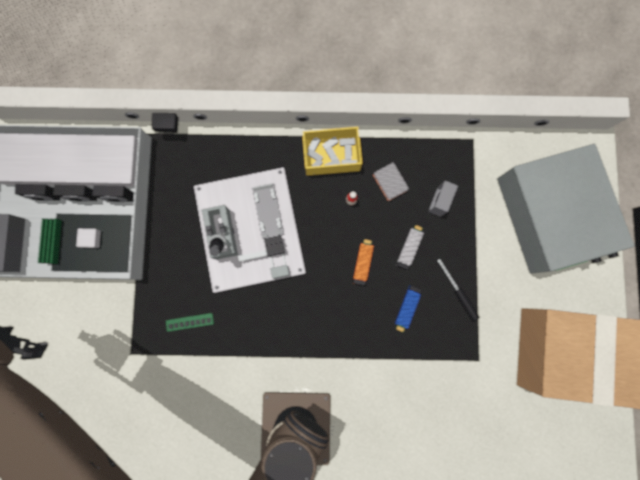

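View pics/side0.png

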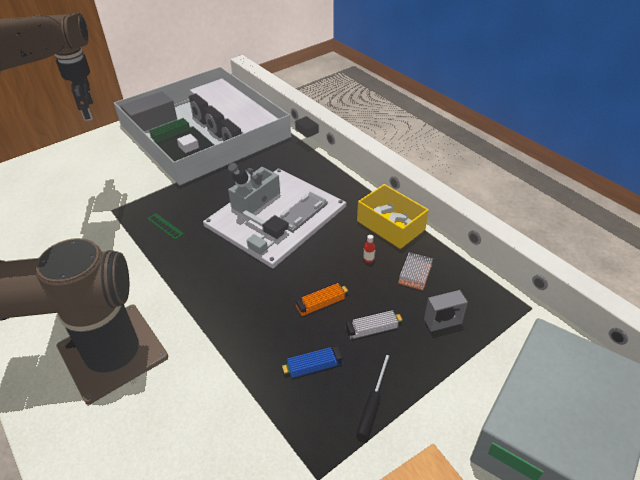

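Top view: dock plate about (248,230), with the lever at (218,240) and the nest at (268,210). The silver drive is at (410,247), its gold tongue at the upper end (418,230). The side view agrees: drive at (373,324), tongue at right (398,318).

```bash
python3 - <<'E'
from h import *
P=cloud('top0');im=load('top0')['im'].astype(int)
def reg(u0,u1,v0,v1,zl,zh,extra=None):
    m=np.zeros((480,640),bool);m[v0:v1,u0:u1]=1
    m&=(P[...,2]>zl)&(P[...,2]<zh)
    if extra is not None:m&=extra
    return m
m=reg(185,312,160,298,.010,.2)
q=P[m]; print('plate n',m.sum(),'z med',np.median(q[:,2]))
c,s,a=cv2.minAreaRect((q[q[:,2]<.035][:,:2]*1000).astype(np.float32));print('dock',c,s,a)
m=reg(392,432,218,276,.012,.04);q=P[m]
c,s,a=cv2.minAreaRect((q[:,:2]*1000).astype(np.float32));print('drive',c,s,a,np.median(q[:,2]),m.sum(),q[:,:2].mean(0))
for n,u,v in[('tongue',418,230),('bezel',404,263),('dark end',405,262),('lever cap',217,241)]:print(n,world('top0',u,v))
# corners of plate via pixels
for u,v in[(195,186),(285,170),(303,273),(215,290)]:print(u,v,world('top0',u,v))
im=cv2.imread('pics/top0.png');a=cv2.resize(im[160:300,180:320],(560,560),interpolation=cv2.INTER_CUBIC);b=cv2.resize(im[205:285,380:440],None,fx=4,fy=4,interpolation=cv2.INTER_CUBIC)
o=np.zeros((560,800,3),np.uint8);o[:,:560]=a;o[:320,560:800]=b;cv2.imwrite('pics/c1.png',o)
E
```

```text
plate n 10053 z med 0.02209618028458104
dock (567.8997802734375, 123.22830200195312) (332.96234130859375, 389.03338623046875) 15.079127311706543
drive (513.3623046875, -320.223876953125) (35.743099212646484, 131.80873107910156) 68.4913330078125 0.02236171412251437 516 [ 0.51028123 -0.31847572]
tongue [ 0.56345095 -0.34508653  0.01518636]
bezel [ 0.46545921 -0.30242232  0.02161572]
dark end [ 0.46865038 -0.30590077  0.01851655]
lever cap [0.50353965 0.20971095 0.15736489]
195 186 [0.68240498 0.31346182 0.01859585]
285 170 [ 7.41178905e-01  5.03775992e-02 -4.89411808e-04]
303 273 [ 0.43173689 -0.01131029  0.01401866]
215 290 [0.37814729 0.23958962 0.02081046]
```

View pics/c1.png

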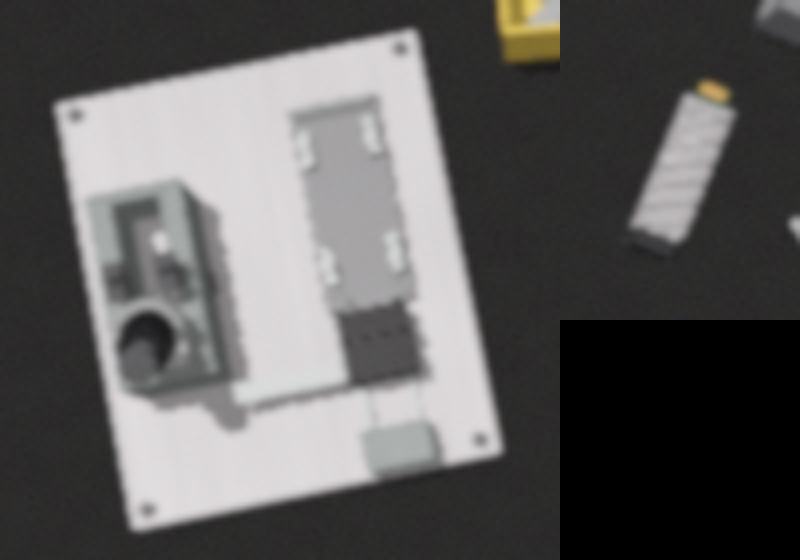

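Enlarged: plate corners at crop (55,103), (415,28), (502,455), (133,530). The lever leans back with its cap at (145,340), the socket is at (380,340), the nest runs (335,100)–(365,300), and the drive's tongue is at (714,90) with the bezel at (655,243).

```bash
cat >> h.py <<'E'
def ray(tag,u,v,zw):
    z=load(tag);Rm=cv2.Rodrigues(z['r'])[0];o=-Rm.T@np.ravel(z['t']);d=Rm.T@np.linalg.inv(z['K'])@[u,v,1]
    return o+d*(zw-o[2])/d[2]
def toolR(xang,tilt=0):
    "tool x at heading xang deg (down), then tilted about tool y by tilt deg"
    a=np.radians(xang);x=np.array([np.cos(a),np.sin(a),0]);z=np.array([0,0,-1.]);y=np.cross(z,x)
    return R.from_matrix(np.stack([x,y,z],1))*R.from_euler('y',tilt,degrees=True)
def cur():
    s=state();q=s['tool_rot'];return R.from_quat(np.r_[q[1:],q[0]]),np.array(s['eef_pos']),s
def rel(p,Rt):
    Rc,pc,s=cur()
    return (Rc.inv()*Rt).as_rotvec(degrees=True).round(1).tolist(),(Rc.inv().apply(np.array(p)-pc)*100).round(2).tolist()
E
python3 - <<'E'
from h import *
C=[(55,103),(415,28),(502,455),(133,530)]
W=np.array([ray('top0',180+u/4,160+v/4,.02) for u,v in C])[:,:2]
print(W, 'c',W.mean(0),[np.linalg.norm(W[i]-W[(i+1)%4]) for i in range(4)])
dx=(W[0]-W[3])+(W[1]-W[2]);dy=(W[0]-W[1])+(W[3]-W[2]);print(np.degrees(np.arctan2(dx[1],dx[0])),np.degrees(np.arctan2(-dy[0],dy[1])))
t=ray('top0',418.5,227.5,.013)[:2];b=ray('top0',403.5,266,.02)[:2];print('tongue',t,'bez',b)
Rc,pc,s=cur();p=camera_params('wrist');M=cv2.Rodrigues(p['rvec'])[0]
print('cam in tool',Rc.inv().apply(-M.T@np.ravel(p['tvec'])-pc),'axes in tool\n',Rc.inv().as_matrix()@M.T,p['intrinsics'][0])
E
```

```text
[[ 0.68275514  0.3167993 ]
 [ 0.74451706  0.05269049]
 [ 0.42940094 -0.01877159]
 [ 0.37094756  0.24445388]] c [0.55690517 0.14879302] [np.float64(0.27123421277525983), np.float64(0.32311762448172116), np.float64(0.2696376135440291), np.float64(0.3200903441384919)]
12.91934676707481 12.842135214762857
tongue [ 0.57122105 -0.34709051] bez [ 0.45688124 -0.30123002]
cam in tool [ 7.50685177e-02  1.07248515e-04 -1.41840550e-01] axes in tool
 [[ 2.75796209e-04 -9.55560566e-01 -2.94794723e-01]
 [ 9.99999263e-01  6.12033510e-04 -1.04831959e-03]
 [ 1.18215711e-03 -2.94794216e-01  9.55560031e-01]] [424.66178782   0.         316.79061169]
```

```bash
python3 - <<'E'
from h import *
print(rel([.61,.11,.26],toolR(12.9)), rel([.50,.30,.26],toolR(80)))
E
```

```text
([-0.1, 0.1, 144.8], [-52.29, -34.15, -2.94]) ([-0.1, 0.1, 77.7], [-34.91, -20.73, -2.96])
```

>>> {"api": "move_arm", "payload": {
  "rows": [
    [[0, 0, 72], [-26, -17, -3], 8.5],
    [[0, 0, 144.8], [-52.3, -34.2, -3], 8.5],
    [[0, 0, 144.8], [-52.3, -34.2, -3], 8.5],
    [[0, 0, 144.8], [-52.3, -34.2, -3], 8.5],
    [[0, 0, 144.8], [-52.3, -34.2, -3], 8.5],
    [[0, 0, 144.8], [-52.3, -34.2, -3], 8.5],
    [[0, 0, 144.8], [-52.3, -34.2, -3], 8.5],
    [[0, 0, 144.8], [-52.3, -34.2, -3], 8.5],
    [[0, 0, 144.8], [-52.3, -34.2, -3], 8.5],
    [[0, 0, 144.8], [-52.3, -34.2, -3], 8.5],
    [[0, 0, 144.8], [-52.3, -34.2, -3], 8.5],
    [[0, 0, 144.8], [-52.3, -34.2, -3], 8.5]
  ]
}}

```text
time_s: 1.6
eef_pos: [0.6101, 0.1081, 0.2597]
tool_rot: [0.001, 0.97, 0.245, -0.001]
contact_force: [-0.7, 0.1, 0.0]
width: 0.0849
```

```bash
python3 - <<'E'
from h import *
print(cur()[2]['joint_velocities'].round(2),rel([.61,.11,.26],toolR(12.9)))
E
```

```text
[ 0.02 -0.01  0.01 -0.    0.    1.49] ([0.0, 0.2, 15.4], [0.08, -0.17, -0.03])
```

>>> {"api": "move_arm", "payload": {
  "rows": [
    [[0, 0, 15.4], [0, 0, 0], 8.5],
    [[0, 0, 15.4], [0, 0, 0], 8.5],
    [[0, 0, 15.4], [0, 0, 0], 8.5]
  ]
}}

```text
time_s: 1.98
eef_pos: [0.6098, 0.1081, 0.259]
tool_rot: [0.001, 0.994, 0.113, -0.002]
contact_force: [0.3, -0.7, 1.0]
width: 0.0852
```

```bash
python3 - <<'E'
from h import *
print(cur()[2]['joint_velocities'].round(2),cur()[2]['joint_positions'].round(2),rel([.61,.11,.26],toolR(12.9)))
grab('wrist','w1')
D=np.array([.5569,.1488,0]);Rz=R.from_euler('z',12.9,degrees=True)
for n,p in dict(nest=(.04,-.065,.03),corner=(.16,.135,.02),corner2=(.16,-.135,.02),cornerr=(-.16,-.135,.02),corner3=(-.16,.135,.02)).items():
    print(n,proj('w1',[D+Rz.apply(p)]))
E
```

```text
[ 0.   -0.   -0.   -0.   -0.   -0.02] [ 0.01  0.15  1.69 -0.    1.31  1.36] ([0.1, 0.2, 0.1], [0.07, -0.18, -0.1])
nest [[331.42843444 196.67442412]]
corner [[90.27750225 50.79175389]]
corner2 [[417.56733404  51.46841725]]
cornerr [[395.26648577 381.39517221]]
corner3 [[138.68095787 381.17404591]]
```

View pics/w1.png

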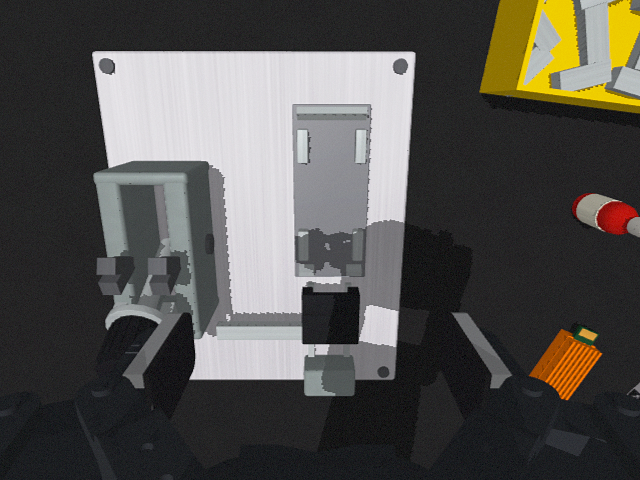

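The wrist view shows the dock plate corners at (93,52), (415,52) and (394,380). The nest lies between its guides at (303,145) and (361,145), the lower ones at (303,245) and (359,245). The socket face is at (330,290), and the lever is back at left.

```bash
python3 - <<'E'
from h import *
W=np.array([ray('w1',u,v,.02) for u,v in [(93.5,52),(414.5,52),(394,380)]])[:,:2]
L=np.array([(.16,.135),(.16,-.135),(-.16,-.135)])
print(W,[np.linalg.norm(W[0]-W[1]),np.linalg.norm(W[1]-W[2])])
a=W-W.mean(0);b=L-L.mean(0);th=np.arctan2((b[:,0]*a[:,1]-b[:,1]*a[:,0]).sum(),(a*b).sum())
Rz=R.from_euler('z',th);c=W.mean(0)-Rz.apply(np.c_[L,[0]*3])[:,:2].mean(0);print('dock',c,np.degrees(th))
def loc(p):return Rz.inv().apply(np.array(p)-np.r_[c,0])
P=cloud('w1')
print('z plate',np.median(P[60:90,200:280,2]),'nest floor',np.median(P[180:220,315:350,2]))
for n,u,v,z in[('pad TL',293,105,.038),('pad TR',371,105,.038),('gL in',309,145,.04),('gR in',355.5,145,.04),('gL2 in',309,245,.04),('gR2 in',353,245,.04),('pad BL',295,276,.03),('pad BR',363,276,.03),('sockL',302.5,290,.058),('sockR',359,290,.058)]:
    print(n,(loc(ray('w1',u,v,z))*1000).round(1))
# nest-level height profile along the middle, and across at v=145
l=loc(P.reshape(-1,3)).reshape(480,640,3)*1000
for v in range(100,300,6):print(v,l[v,332].round(0),end=';')
print()
for u in range(286,378,3):print(u,l[145,u].round(0),end=';')
E
```

```text
[[ 0.68239358  0.31346013]
 [ 0.74204262  0.05527697]
 [ 0.43243623 -0.01673288]] [np.float64(0.26498405615761267), np.float64(0.31787031618837946)]
dock [0.5569305  0.14930502] 12.888273290684982
z plate 0.019186584261559038 nest floor 0.029408653539734167
pad TL [117.6 -32.9  38. ]
pad TR [117.7 -96.5  38. ]
gL in [ 85.8 -45.9  40. ]
gR in [ 85.9 -84.6  40. ]
gL2 in [ -2.1 -45.6  40. ]
gR2 in [ -2. -85.  40.]
pad BL [-36.3 -32.1  30. ]
pad BR [-36.2 -96.2  30. ]
sockL [-37.8 -40.   58. ]
sockR [-37.7 -89.8  58. ]
100 [122. -65.  20.];106 [117. -65.  28.];112 [112. -65.  39.];118 [107. -65.  33.];124 [102. -65.  30.];130 [ 97. -65.  29.];136 [ 92. -65.  28.];142 [ 87. -65.  29.];148 [ 82. -66.  28.];154 [ 77. -66.  30.];160 [ 72. -66.  28.];166 [ 67. -66.  28.];172 [ 62. -66.  28.];178 [ 57. -66.  31.];184 [ 51. -66.  29.];190 [ 46. -66.  29.];196 [ 40. -66.  29.];202 [ 35. -66.  28.];208 [ 30. -66.  31.];214 [ 24. -66.  30.];220 [ 18. -66.  29.];226 [ 13. -66.  30.];232 [  7. -66.  28.];238 [  1. -66.  30.];244 [ -5. -67.  28.];250 [-10. -67.  30.];256 [-16. -67.  30.];262 [-22. -67.  31.];268 [-29. -67.  29.];274 [-34. -67.  30.];280 [-45. -67.  18.];286 [-51. -67.  20.];292 [-42. -66.  53.];298 [-46. -66.  58.];
286 [ 84. -25.  19.];289 [ 84. -28.  19.];292 [ 84. -31.  19.];295 [ 85. -34.  28.];298 [ 86. -37.  41.];301 [ 86. -39.  38.];304 [ 86. -42.  39.];307 [ 86. -44.  39.];310 [ 85. -47.  29.];313 [ 85. -49.  30.];316 [ 85. -52.  30.];319 [ 85. -54.  29.];322 [ 85. -57.  30.];325 [ 85. -59.  28.];328 [ 85. -62.  29.];331 [ 85. -65.  29.];334 [ 85. -67.  28.];337 [ 85. -70.  30.];340 [ 85. -72.  31.];343 [ 85. -75.  28.];346 [ 85. -77.  29.];349 [ 85. -80.  30.];352 [ 85. -83.  30.];355 [ 86. -84.  38.];358 [119. -52. 401.];361 [ 86. -89.  40.];364 [ 86. -92.  38.];367 [ 85. -95.  30.];370 [ 84. -99.  19.];373 [  84. -102.   19.];376 [  84. -105.   20.];
```

```bash
python3 - <<'E'
from h import *
print(rel([.507,-.318,.17],toolR(-21.5)))
E
```

```text
([0.1, 0.2, 34.5], [-19.58, 39.19, 9.03])
```

>>> {"api": "move_arm", "payload": {
  "rows": [
    [[0, 0, 17], [-10, 20, 2], 8.5],
    [[0, 0, 34.5], [-19.6, 39.2, 9], 8.5],
    [[0, 0, 34.5], [-19.6, 39.2, 9], 8.5],
    [[0, 0, 34.5], [-19.6, 39.2, 9], 8.5],
    [[0, 0, 34.5], [-19.6, 39.2, 9], 8.5],
    [[0, 0, 34.5], [-19.6, 39.2, 9], 8.5],
    [[0, 0, 34.5], [-19.6, 39.2, 9], 8.5],
    [[0, 0, 34.5], [-19.6, 39.2, 9], 8.5],
    [[0, 0, 34.5], [-19.6, 39.2, 9], 8.5],
    [[0, 0, 34.5], [-19.6, 39.2, 9], 8.5]
  ]
}}

```text
time_s: 3.28
eef_pos: [0.5075, -0.3168, 0.1707]
tool_rot: [0.001, 0.983, -0.185, -0.001]
contact_force: [-1.1, 0.2, -0.1]
width: 0.085
```

```bash
python3 - <<'E'
from h import *
print(cur()[2]['joint_velocities'].round(2),rel([.507,-.318,.17],toolR(-21.5)))
im,_=grab('wrist','w2')
P=cloud('w2');m=(P[...,2]>.014)&(P[...,2]<.03)&(abs(P[...,0]-.507)<.09)&(abs(P[...,1]+.318)<.07)
n,lab,st,ce=cv2.connectedComponentsWithStats(m.astype(np.uint8));print(st[1:][st[1:,4]>200])
k=1+st[1:,4].argmax();q=P[lab==k]
c,s,a=cv2.minAreaRect((q[:,:2]*1000).astype(np.float32));print('drive',c,s,a,np.percentile(q[:,2],[5,50,95]))
print(proj('w2',[[.507,-.318,.025],[.5726,-.3443,.013]]))
E
```

```text
[ 0.01 -0.01  0.   -0.    0.   -0.  ] ([0.2, 0.1, 0.1], [-0.0, 0.13, 0.07])
[[ 296  109   51  185 7215]]
drive (513.7308349609375, -322.197265625) (33.648223876953125, 131.5609893798828) 67.68292999267578 [0.01415444 0.02334161 0.02523943]
[[317.75325073 218.84707839]
 [318.6251613  113.25994656]]
```

View pics/w2.png

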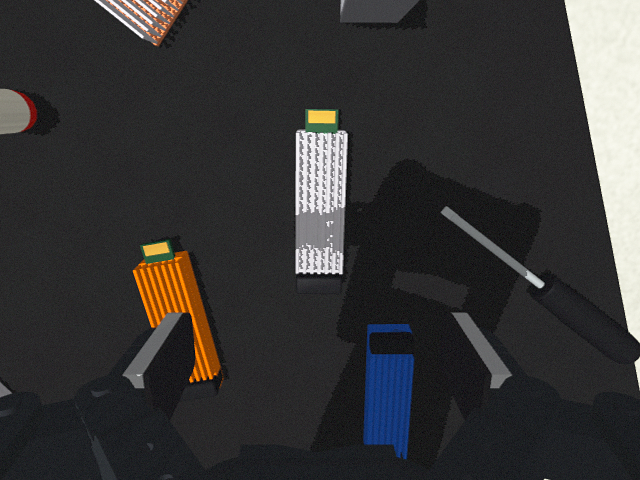

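The tongue is at (322,119) and the block runs (295,131) to (341,290). The fit of 33.6 x 131.6 mm matches the drive. The orange and blue look-alikes are clear of the fingers.

```bash
python3 - <<'E'
from h import *
print(rel([.5073,-.3195,.005],toolR(-22.3)))
E
```

```text
([0.2, 0.1, 1.0], [0.11, 0.23, 16.58])
```

>>> {"api": "move_arm", "payload": {
  "rows": [
    [[0.2, 0.1, 1], [0.1, 0.25, 4], 8.5],
    [[0.2, 0.1, 1], [0.1, 0.25, 9], 8.5],
    [[0.2, 0.1, 1], [0.1, 0.25, 13], 8.5],
    [[0.2, 0.1, 1], [0.1, 0.25, 15.5], 8.0],
    [[0.2, 0.1, 1], [0.1, 0.25, 16.5], 6.0],
    [[0.2, 0.1, 1], [0.1, 0.25, 16.5], 5.0],
    [[0.2, 0.1, 1], [0.1, 0.25, 16.5], 4.0],
    [[0.2, 0.1, 1], [0.1, 0.25, 16.5], 2.8],
    [[0.2, 0.1, 1], [0.1, 0.25, 16.5], 2.8],
    [[0.2, 0.1, 1], [0.1, 0.25, 16.5], 2.8]
  ]
}}

```text
time_s: 4.58
eef_pos: [0.5084, -0.3207, 0.0079]
tool_rot: [0.0, 0.981, -0.194, 0.002]
contact_force: [-1.6, 0.7, 6.2]
width: 0.0325
```

```bash
python3 - <<'E'
from h import *
s=cur()[2];print(s['width'],s['contact_force'],rel([.5073,-.3195,.005],toolR(-22.3)))
E
```

```text
0.03254367034698565 [-1.55973912  0.66806741  6.21489661] ([0.0, -0.2, -0.0], [-0.15, -0.07, 0.29])
```

>>> {"api": "move_arm", "payload": {
  "rows": [
    [[0, 0, 0], [0, 0, -0.8], 2.8],
    [[0, 0, 0], [0, 0, -2], 2.8],
    [[0, 0, 0], [0, 0, -5], 2.8],
    [[0, 0, 0], [0, 0, -9], 2.8],
    [[0, 0, 0], [0, 0, -13], 2.8],
    [[0, 0, 0], [0, 0, -15], 2.8],
    [[0, 0, 0], [0, 0, -15], 2.8]
  ]
}}

```text
time_s: 5.45
eef_pos: [0.5086, -0.321, 0.1596]
tool_rot: [0.001, 0.981, -0.194, 0.003]
contact_force: [-0.0, -0.7, -2.2]
width: 0.0321
```

```bash
cat >> h.py <<'E'
def inhand(tag):
    Rc,pc,s=cur();grab('wrist',tag)
    P=cloud(tag);l=Rc.inv().apply((P-pc).reshape(-1,3)).reshape(P.shape)*1000
    m=(abs(l[...,1])<25)&(l[...,2]>-25)&(l[...,2]<25)&(abs(l[...,0])<100)&(load(tag)['d']>0)
    return s,l,m
E
python3 - <<'E'
from h import *
s,l,m=inhand('w3');print(s['eef_pos'],s['width'],s['contact_force'])
print(rel([.60,.08,.20],toolR(100)),rel([.6104,.0949,.2],toolR(-167.1)))
n,lab,st,ce=cv2.connectedComponentsWithStats(m.astype(np.uint8));k=1+st[1:,4].argmax();q=l[lab==k];print(st[k])
print(cv2.minAreaRect(q[:,:2].astype(np.float32)),np.percentile(q[:,2],[2,10,50,90]))
for x in range(-60,80,10):
    w=q[(abs(q[:,0]-x)<5)]
    if len(w):print(x,len(w),np.percentile(w[:,2],[5,20,50]).round(1),w[:,1].min().round(1),w[:,1].max().round(1))
E
```

```text
[ 0.50860531 -0.32104265  0.15961124] 0.03212338705014244 [-0.03767065 -0.67929132 -2.16191407]
([0.2, -0.1, -122.3], [-6.67, -40.53, -4.28]) ([-0.2, -0.1, 144.8], [-6.28, -42.3, -4.28])
[  237   120   160   332 33852]
((12.111175537109375, -0.0027790069580078125), (119.42729187011719, 49.966346740722656), 0.008498198352754116) [-19.43218199 -16.88262663  -9.41478878  -5.86087962]
-50 777 [-14.1 -12.5  -9.9] -15.3 15.1
-40 1782 [-17.2 -16.6  -8.1] -17.1 16.8
-30 2212 [-17.2 -16.6 -13.1] -17.0 17.0
-20 2313 [-17.1 -16.6 -12.7] -17.1 17.0
-10 2483 [-17.5 -16.6 -14.3] -16.9 16.8
0 2700 [-19.1 -16.7 -14.3] -16.5 16.4
10 3938 [-22.7 -17.  -15.1] -25.0 25.0
20 2954 [-17.  -16.4 -12.1] -17.1 17.0
30 3091 [-17.  -16.4 -13.9] -17.2 17.0
40 3361 [-17.1 -16.4 -14.5] -17.1 17.1
50 3580 [-17.  -16.3 -13.3] -17.1 17.0
60 3040 [-16.3  -7.9  -6.4] -17.0 16.9
70 1621 [-7.4 -6.9 -6.3] -11.1 11.0
```

View pics/w3.png

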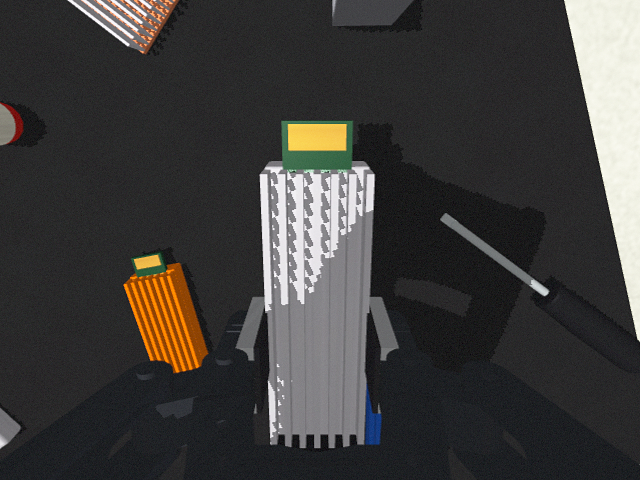

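The drive sits straight in the hand: top 16.5 mm behind the TCP, underside 8 mm beyond it, and the tongue tip at tool x +72 mm, so its origin is at about -1.2 mm. Now I'll turn it over to the nest.

>>> {"api": "move_arm", "payload": {
  "rows": [
    [[0, 0, -10], [0, -4, -3], 2.8],
    [[0, 0, -21], [-1, -8, -4.3], 2.8],
    [[0, 0, -32], [-2, -13, -4.3], 2.8],
    [[0, 0, -43], [-3, -18, -4.3], 2.8],
    [[0, 0, -54], [-4, -23, -4.3], 2.8],
    [[0, 0, -65], [-5, -28, -4.3], 2.8],
    [[0, 0, -76], [-6, -33, -4.3], 2.8],
    [[0, 0, -87], [-6.5, -37, -4.3], 2.8],
    [[0, 0, -98], [-6.7, -39, -4.3], 2.8],
    [[0, 0, -108], [-6.7, -40.5, -4.3], 2.8],
    [[0, 0, -118], [-6.7, -40.5, -4.3], 2.8],
    [[0, 0, -126], [-6.7, -40.5, -4.3], 2.8]
  ]
}}

```text
time_s: 7.0
eef_pos: [0.5982, 0.0802, 0.1967]
tool_rot: [-0.001, 0.616, 0.788, -0.001]
contact_force: [0.5, 0.5, -0.9]
width: 0.0326
```

```bash
python3 - <<'E'
from h import *
s=cur()[2];print(s['joint_positions'].round(2),s['width'],rel([.6092,.0946,.14],toolR(192.9)))
E
```

```text
[-0.03  0.16  1.79 -0.    1.19 -0.28] 0.03259228972376647 ([-0.2, -0.1, -88.9], [1.13, 1.44, 5.67])
```

>>> {"api": "move_arm", "payload": {
  "rows": [
    [[0, 0, -10], [1.1, 1.4, 0], 2.8],
    [[0, 0, -20], [1.1, 1.4, 0], 2.8],
    [[0, 0, -30], [1.1, 1.4, 0], 2.8],
    [[0, 0, -40], [1.1, 1.4, 0], 2.8],
    [[0, 0, -50], [1.1, 1.4, 0], 2.8],
    [[0, 0, -60], [1.1, 1.4, 1], 2.8],
    [[0, 0, -70], [1.1, 1.4, 2], 2.8],
    [[0, 0, -80], [1.1, 1.4, 4], 2.8],
    [[0, 0, -88.9], [1.1, 1.4, 6], 2.8],
    [[-0.2, -0.1, -88.9], [1.1, 1.4, 9], 2.8],
    [[-0.2, -0.1, -88.9], [1.1, 1.4, 10], 2.8],
    [[-0.2, -0.1, -88.9], [1.1, 1.4, 10], 2.8]
  ]
}}

```text
time_s: 8.5
eef_pos: [0.6074, 0.0942, 0.0945]
tool_rot: [-0.002, -0.112, 0.994, 0.001]
contact_force: [0.6, 0.1, -1.6]
width: 0.032
```

```bash
python3 - <<'E'
from h import *
s,l,m=inhand('w4');print(s['joint_positions'].round(2),s['width'],rel([.6092,.0946,.0385],toolR(192.9)))
E
```

```text
[-0.01  0.3   1.82  0.    1.02 -1.81] 0.03204416195965682 ([0.1, -0.1, -0.0], [-0.08, 0.02, 5.76])
```

View pics/w4.png

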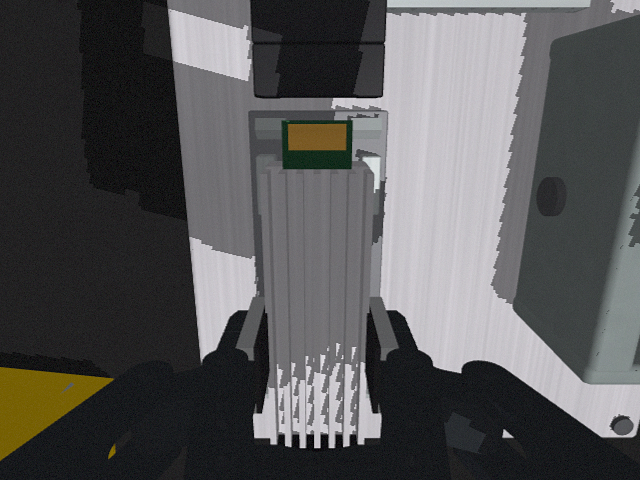

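Nest pad (249–386, centre 318 px) is centred on the drive (262–372, centre 317); tongue faces the socket. Lowering.

>>> {"api": "move_arm", "payload": {
  "rows": [
    [[0.1, -0.1, 0], [-0.1, 0, 1.5], 2.8],
    [[0.1, -0.1, 0], [-0.1, 0, 3], 2.8],
    [[0.1, -0.1, 0], [-0.1, 0, 4.2], 2.8],
    [[0.1, -0.1, 0], [-0.1, 0, 4.8], 2.8],
    [[0.1, -0.1, 0], [-0.1, 0, 5.2], 2.8],
    [[0.1, -0.1, 0], [-0.1, 0, 5.5], 2.8],
    [[0.1, -0.1, 0], [-0.1, 0, 5.6], 2.8],
    [[0.1, -0.1, 0], [-0.1, 0, 5.6], 2.8]
  ]
}}

```text
time_s: 9.55
eef_pos: [0.6096, 0.0944, 0.0404]
tool_rot: [0.001, -0.112, 0.994, -0.0]
contact_force: [-0.1, 0.8, -1.9]
width: 0.0327
```

```bash
python3 - <<'E'
from h import *
s=cur()[2];print(s['joint_positions'].round(2),s['width'],rel([.6092,.0946,.038],toolR(192.9)),s['contact_force'])
E
```

```text
[-0.01  0.38  1.84 -0.    0.92 -1.81] 0.0327456528033455 ([-0.1, 0.1, -0.0], [0.04, 0.02, 0.24]) [-0.12619621  0.77564121 -1.88384698]
```

>>> {"api": "move_arm", "payload": {
  "rows": [
    [[0, 0, 0], [0, 0, 0.12], 2.8],
    [[0, 0, 0], [0, 0, 0.22], 2.8],
    [[0, 0, 0], [0, 0, 0.25], 2.8],
    [[0, 0, 0], [0, 0, 0.25], 2.8]
  ]
}}

```text
time_s: 10.05
eef_pos: [0.6097, 0.0944, 0.038]
tool_rot: [0.001, -0.112, 0.994, -0.0]
contact_force: [-0.1, -0.0, -0.2]
width: 0.0326
```

```bash
python3 - <<'E'
from h import *
s=cur()[2];print(s['eef_pos'],s['contact_force'])
E
```

```text
[0.6096825  0.0944374  0.03803348] [-0.11365359 -0.03029497 -0.15196218]
```

>>> {"api": "move_arm", "payload": {
  "rows": [
    [[0, 0, 0], [0, 0, 0], 3.6],
    [[0, 0, 0], [0, 0, 0], 4.4],
    [[0, 0, 0], [0, 0, 0], 5.5],
    [[0, 0, 0], [0, 0, -0.1], 6.5],
    [[0, 0, 0], [0, 0, -1], 6.5],
    [[0, 0, 0], [0, 0, -4], 7],
    [[0, 0, 0], [0, 0, -9], 7],
    [[0, 0, 0], [0, 0, -15], 8.5],
    [[0, 0, 0], [0, 0, -20], 8.5],
    [[0, 0, 0], [0, 0, -22], 8.5],
    [[0, 0, 0], [0, 0, -22], 8.5]
  ]
}}

```text
time_s: 11.42
eef_pos: [0.61, 0.0946, 0.2596]
tool_rot: [0.002, -0.112, 0.994, -0.001]
contact_force: [-0.2, -0.6, -0.2]
width: 0.0848
```

```bash
python3 - <<'E'
from h import *
Rc,pc,s=cur();grab('wrist','w5');print(pc,s['contact_force'])
Rz=R.from_euler('z',12.89,degrees=True);c=np.array([.5569,.1493,0])
P=cloud('w5');l=Rz.inv().apply((P-c).reshape(-1,3)).reshape(P.shape)*1000
m=(abs(l[...,0]-33)<80)&(abs(l[...,1]+65)<19)&(l[...,2]>48)&(l[...,2]<57.5);q=l[m&(l[...,0]>-30)]
print('drive top',cv2.minAreaRect(q[:,:2].astype(np.float32)),np.percentile(q[:,2],[5,50,95]),'x',np.percentile(q[:,0],[.5,99.5]))
A=np.c_[q[:,:2],np.ones(len(q))][q[:,2]>53];b=q[q[:,2]>53][:,2];print('tilt',np.linalg.lstsq(A,b,rcond=None)[0])
# lever: points above housing
m=(abs(l[...,1]-78)<26)&(l[...,2]>126)&(l[...,2]<200);q=l[m];print('lever pts',len(q),q.mean(0) if len(q) else '')
E
```

```text
[0.60997858 0.09459732 0.25963241] [-0.22740434 -0.575014   -0.22083588]
drive top ((40.955291748046875, -65.72346496582031), (116.34101104736328, 34.00431442260742), 0.00884272065013647) [51.69598545 53.99839598 55.23724332] x [-17.07223254  98.6203291 ]
tilt [-2.16935639e-03  1.28906166e-03  5.43524471e+01]
lever pts 8751 [-49.54543101  72.34847096 158.98236061]
```

View pics/w5.png

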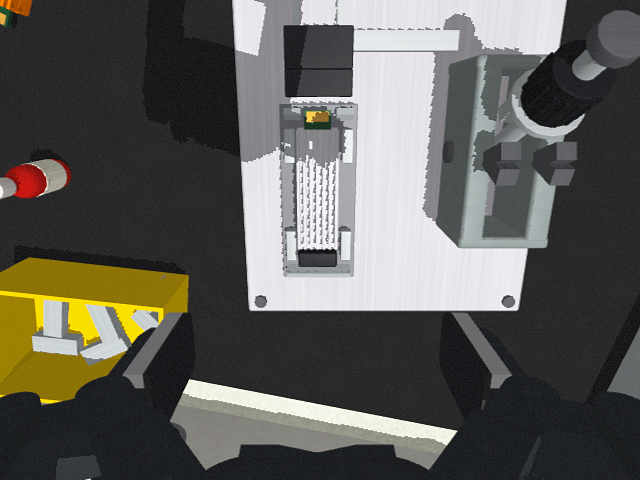

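Drive sits level between the four guides, tongue (318,117) facing the socket, centre local (41,-65.7). The lever's cap is at (615,35) with the collar at (560,85). Next I'll fit the lever.

```bash
python3 - <<'E'
from h import *
Rz=R.from_euler('z',12.89,degrees=True);c=np.array([.5569,.1493,0])
P=cloud('w5');l=Rz.inv().apply((P-c).reshape(-1,3)).reshape(P.shape)*1000
m=(abs(l[...,1]-78)<30)&(l[...,2]>126)&(l[...,2]<200);q=l[m]-[0,78,45]
r=np.hypot(q[:,0],q[:,2])
# 'capface': farthest points
for th in(.44,.46,.48,.5,.52):
    d=np.array([-np.sin(th),0,np.cos(th)]);a=q@d;f=q[a>a.max()-6];g=q-np.outer(a,d)
    col=(a>100)&(a<122);rad=np.hypot(g[col][:,1],g[col]@[np.cos(th),0,np.sin(th)])
    print(th,'cap ax',np.percentile(a,99),'cap std',f@d@np.ones(1) if 0 else (f@d).std(),'cap centre off',(f@[np.cos(th),0,np.sin(th)]).min(),(f@[np.cos(th),0,np.sin(th)]).max(),'y',f[:,1].min(),f[:,1].max(),'col r',rad.mean(),rad.std(),'coly',g[col][:,1].min(),g[col][:,1].max())
h=c+Rz.apply([0,.078,.045]);print('hinge',h)
for n,rr,th in(('pre',.175,-.5),('grip',.097,-.5)):
    d=Rz.apply([np.sin(th),0,np.cos(th)]);z=-d;y=-Rz.apply([0,-1,0])*-1
    y=Rz.apply([0,1,0]); x=np.cross(y,z); Rt=R.from_matrix(np.stack([x,y,z],1)); print(n,x,h+d*rr,rel(h+d*rr,Rt))
E
```

```text
0.44 cap ax 154.86962635745218 cap std 1.0364675768999918 cap centre off -15.583122110724506 10.314713084559529 y -13.382270436986133 8.63071706721854 col r 16.959861422185277 1.3869558841136416 coly -19.928292848885 14.076224778058574
0.46 cap ax 154.84809955688263 cap std 1.0358705241553434 cap centre off -12.52712197481765 13.382378930876815 y -13.382270436986133 8.63071706721854 col r 18.00813870861286 0.7907085338193639 coly -19.928292848885 14.076224778058574
0.48 cap ax 154.81243447558336 cap std 1.029796861394086 cap centre off -9.466111157146942 16.444692004051095 y -13.382270436986133 8.63071706721854 col r 19.208232791342493 1.2826541353739693 coly -19.928292848885 14.076224778058574
0.5 cap ax 154.76708690991833 cap std 1.0470166315830538 cap centre off -6.401314021226497 19.500427419683383 y -13.382270436986133 8.63071706721854 col r 20.538869906397675 2.090365184639041 coly -19.928292848885 14.076224778058574
0.52 cap ax 154.675205125 cap std 1.0745600463169263 cap centre off -3.333956445047277 22.54836292435004 y -13.382270436986133 8.63071706721854 col r 21.98811083655327 2.874744628766683 coly -19.928292848885 14.076224778058574
hinge [0.53949976 0.22533441 0.045     ]
pre [-0.85546761 -0.1957711  -0.47942554] [0.45771455 0.20661812 0.19857695] ([-0.0, -28.7, -0.0], [12.24, 14.29, 5.83])
grip [-0.85546761 -0.1957711  -0.47942554] [0.49416739 0.21496024 0.13012551] ([-0.0, -28.7, -0.0], [8.5, 14.3, 12.68])
```

The fit puts the lever's lean at 0.456 rad, i.e. the joint at about 0.044. I'll approach from farther out along the lever.

```bash
cat >> h.py <<'E'
Rz=R.from_euler('z',12.89,degrees=True);DC=np.array([.5569,.1493,0]);H=DC+Rz.apply([0,.0772,.045])
def lev(r,th):
    "TCP r from the hinge, th = lean to +x (rad)"
    d=Rz.apply([np.sin(th),0,np.cos(th)]);y=Rz.apply([0,1,0]);z=-d
    return H+d*r,R.from_matrix(np.stack([np.cross(y,z),y,z],1))
E
python3 - <<'E'
from h import *
for r in(.25,.18,.097):print(lev(r,-.456)[0],rel(*lev(r,-.456)))
E
```

```text
[0.43236239 0.19999568 0.26945528] ([-0.0, -26.1, -0.0], [14.86, 14.21, -1.25])
[0.46241082 0.20687217 0.2066078 ] ([-0.0, -26.1, -0.0], [11.78, 14.21, 5.03])
[0.49803968 0.21502572 0.13208865] ([-0.0, -26.1, -0.0], [8.12, 14.22, 12.48])
```

>>> {"api": "move_arm", "payload": {
  "rows": [
    [[0, -8, 0], [4, 4, -2], 8.5],
    [[0, -17, 0], [8, 8.5, -2.5], 8.5],
    [[0, -26.1, 0], [12, 13, -1.5], 8.5],
    [[0, -26.1, 0], [13.1, 14.2, 2], 8.5],
    [[0, -26.1, 0], [13.1, 14.2, 2.3], 8.5],
    [[0, -26.1, 0], [13.1, 14.2, 2.3], 8.5],
    [[0, -26.1, 0], [13.1, 14.2, 2.3], 8.5],
    [[0, -26.1, 0], [13.1, 14.2, 2.3], 8.5]
  ]
}}

```text
time_s: 12.48
eef_pos: [0.451, 0.2034, 0.2349]
tool_rot: [0.225, -0.109, 0.968, 0.025]
contact_force: [0.8, 0.6, -0.2]
width: 0.0851
```

```bash
python3 - <<'E'
from h import *
s=cur()[2];print(s['joint_positions'].round(2),s['joint_velocities'].round(2),s['contact_force'])
for r in(.21,.097):print(rel(*lev(r,-.456)))
Rc,pc,s=cur();grab('wrist','w6')
P=cloud('w6');l=Rz.inv().apply((P-H).reshape(-1,3)).reshape(P.shape)*1000
m=(abs(l[...,1])<30)&(l[...,2]>81)&(l[...,2]<155)&(l[...,0]<0);q=l[m]
for th in(.44,.456,.47,.5):
    d=np.array([-np.sin(th),0,np.cos(th)]);e=np.array([np.cos(th),0,np.sin(th)]);a=q@d;f=q[(a>150)&(a<160)];k=q[(a>100)&(a<122)]
    print(th,len(f),'cap e',np.percentile(f@e,[1,99]),'y',np.percentile(f[:,1],[1,99]),'col',np.percentile(k@e,[1,99]),np.percentile(k[:,1],[1,99]),a.max())
E
```

```text
[ 0.22 -0.38  2.26  0.    0.81 -1.58] [ 0.01 -0.01  0.01  0.   -0.    0.  ] [ 0.84291915  0.55120805 -0.1825855 ]
([-0.1, 0.0, -0.1], [0.18, 0.08, 0.06])
([-0.1, 0.0, -0.1], [0.18, 0.1, 11.36])
0.44 1935 cap e [-15.62864652   8.10277324] y [-10.93159606  12.96010226] col [-21.58875345   1.33577728] [-17.88295473  19.84297047] 155.72443250759616
0.456 1943 cap e [-13.25944334  10.55790556] y [-10.93143446  12.96002372] col [-19.81955092   4.16393774] [-17.88408041  19.84387858] 155.77817632921239
0.47 1946 cap e [-11.12713848  12.70491197] y [-10.93137386  12.95999427] col [-18.2768032   6.1041929] [-17.88443588  19.84416536] 155.79248967344412
0.5 1949 cap e [-6.57067237 17.28238216] y [-10.93131327  12.95996482] col [-15.05367856  11.0891746 ] [-17.88508759  19.84469111] 155.72034411426358
```

View pics/w6.png

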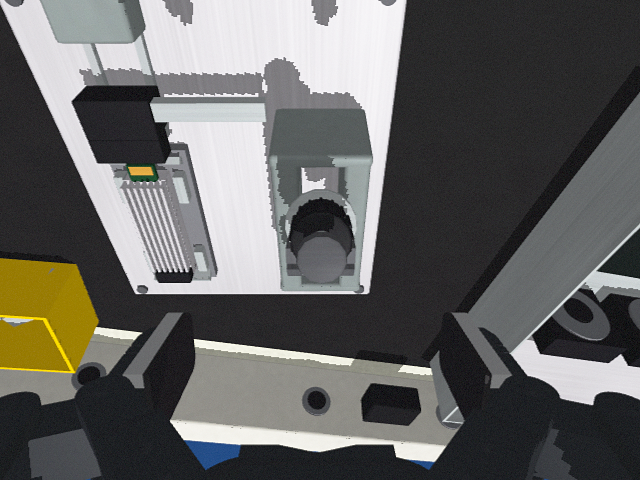

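The cap (322,257) is centred between the fingers, and the fit gives lean 0.463 with y 78.2 mm. I'll check where the fingertips really are at this opening before going in.

```bash
sed -i 's/\.0772,\.045/.078,.045/' h.py; python3 - <<'E'
from h import *
Rc,pc,s=cur()
for tag in('w6','w3'):
    P=cloud(tag);q=R.from_quat(np.r_[s['tool_rot'][1:],s['tool_rot'][0]]) 
    if tag=='w3':
        rv=R.from_quat([.981,-.194,.003,.001]);pp=np.array([.5086,-.3210,.1596])
    else: rv,pp=Rc,pc
    l=rv.inv().apply((P-pp).reshape(-1,3)).reshape(P.shape)*1000
    ya=abs(l[...,1]);m=(l[...,2]>-50)&(l[...,2]<30)&(abs(l[...,0])<14)&((ya>38)&(ya<65) if tag=='w6' else (ya>17.5)&(ya<40))
    q=l[m];print(tag,len(q),'z',np.percentile(q[:,2],[50,90,97,99,100]),'x',np.percentile(q[:,0],[1,99]),'y',np.percentile(q[:,1],[1,99]))
for r in(.21,.15,.1):print(rel(*lev(r,-.463)))
E
```

```text
w6 10266 z [-35.0733585  -19.50179981 -15.2264232  -13.2604678  -10.96072524] x [-10.56154437  11.3548022 ] y [-55.70257912  55.01685473]
w3 6844 z [-38.19348304 -14.21708408  -8.56121423  -6.23796363  -3.56285889] x [-6.36318279 13.82996297] y [-38.21884138  38.25891321]
([-0.1, -0.4, -0.0], [0.29, 0.15, 0.06])
([-0.1, -0.4, -0.0], [0.25, 0.16, 6.06])
([-0.1, -0.4, -0.0], [0.22, 0.16, 11.06])
```

>>> {"api": "move_arm", "payload": {
  "rows": [
    [[0, -0.4, 0], [0.28, 0.15, 3], 8.5],
    [[0, -0.4, 0], [0.26, 0.15, 6], 8.5],
    [[0, -0.4, 0], [0.24, 0.15, 9], 8.5],
    [[0, -0.4, 0], [0.22, 0.15, 11], 8.5],
    [[0, -0.4, 0], [0.22, 0.15, 11.3], 8],
    [[0, -0.4, 0], [0.22, 0.15, 11.3], 6],
    [[0, -0.4, 0], [0.22, 0.15, 11.3], 4.6],
    [[0, -0.4, 0], [0.22, 0.15, 11.3], 3.8],
    [[0, -0.4, 0], [0.22, 0.15, 11.3], 3.2],
    [[0, -0.4, 0], [0.22, 0.15, 11.3], 3.0],
    [[0, -0.4, 0], [0.22, 0.15, 11.3], 3.0]
  ]
}}

```text
time_s: 13.9
eef_pos: [0.497, 0.2162, 0.1337]
tool_rot: [0.229, -0.109, 0.967, 0.026]
contact_force: [-4.7, 2.1, 4.7]
width: 0.0347
```

```bash
python3 - <<'E'
from h import *
s=cur()[2];print(s['width'],s['contact_force'],s['ft_torque'],s['joint_positions'].round(2))
for r,t in((.0975,-.463),(.1135,-.463),(.1135,-.4)):print(rel(*lev(r,t)))
E
```

```text
0.03473165817806704 [-4.65968053  2.09412001  4.72151754] [0.28155664 0.53718751 0.18298818] [ 0.22 -0.12  2.25  0.    0.54 -1.57]
([-0.0, 0.1, -0.1], [0.08, -0.05, 0.13])
([-0.0, 0.1, -0.1], [0.08, -0.05, -1.47])
([-0.0, 3.7, -0.1], [-0.64, -0.05, -1.45])
```

>>> {"api": "move_arm", "payload": {
  "rows": [
    [[0, 0, 0], [0, 0, -0.4], 3],
    [[0, 0, 0], [0, 0, -0.9], 3],
    [[0, 0, 0], [0, 0, -1.4], 3],
    [[0, 0, 0], [0, 0, -1.7], 3],
    [[0, 0, 0], [0, 0, -1.7], 3],
    [[0, 0, 0], [0, 0, -1.7], 3]
  ]
}}

```text
time_s: 14.65
eef_pos: [0.4894, 0.2145, 0.1486]
tool_rot: [0.228, -0.109, 0.967, 0.026]
contact_force: [2.7, 2.5, -4.9]
width: 0.0345
```

```bash
python3 - <<'E'
from h import *
Rc,pc,s=cur();print(s['width'],s['contact_force'],s['ft_torque'])
l=Rz.inv().apply(pc-H);print('r',np.hypot(l[0],l[2]),'th',np.arctan2(l[0],l[2]),l[1])
for r,t in((.1155,-.463),(.1155,-.3),(.1155,0),(.1155,.15)):print(rel(*lev(r,t)))
E
```

```text
0.03448177905724085 [ 2.68002176  2.51683517 -4.94167455] [0.28490071 0.12333661 0.15233792]
r 0.11557851700814585 th -0.4590940017077035 0.0005577256079082537
([-0.0, 0.1, -0.1], [0.05, -0.06, 0.01])
([0.0, 9.4, -0.1], [-1.83, -0.05, 0.16])
([0.0, 26.6, -0.1], [-5.11, -0.05, 1.23])
([0.0, 35.2, -0.1], [-6.6, -0.05, 2.12])
```

Lifted 16.8 mm with about 5.6 N along the lever. Now the swing, on an arc about the hinge.

>>> {"api": "move_arm", "payload": {
  "rows": [
    [[0, 3, 0], [-0.6, 0, 0.02], 3],
    [[0, 7, 0], [-1.41, 0, 0.09], 3],
    [[0, 11, 0], [-2.2, 0, 0.21], 3],
    [[0, 15, 0], [-2.99, 0, 0.39], 3],
    [[0, 19, 0], [-3.76, 0, 0.63], 3],
    [[0, 23, 0], [-4.51, 0, 0.92], 3],
    [[0, 27, 0], [-5.24, 0, 1.26], 3],
    [[0, 30, 0], [-5.78, 0, 1.55], 3],
    [[0, 30, 0], [-5.78, 0, 1.55], 3]
  ]
}}

```text
time_s: 15.78
eef_pos: [0.5469, 0.2276, 0.159]
tool_rot: [-0.03, -0.112, 0.993, -0.003]
contact_force: [2.0, 1.7, -7.3]
width: 0.0343
```

```bash
cat > st.py <<'E'
from h import *
Rc,pc,s=cur();print(s['width'],s['contact_force'].round(1),s['ft_torque'].round(2),s['joint_positions'].round(2))
l=Rz.inv().apply(pc-H);t=np.arctan2(l[0],l[2]);print('r',np.hypot(l[0],l[2]),'th',t,l[1])
z=Rz.inv().apply(Rc.apply([0,0,-1]));print('tool lean',np.arctan2(z[0],z[2]))
for r,t in((.1155,.1),(.1155,.2),(.1155,.3),(.1155,.4),(.1155,.5),(.1155,.515),(.0985,.5)):print(t,rel(*lev(r,t)))
E
python3 st.py
```

```text
0.03431298808142712 [ 2.   1.7 -7.3] [ 0.26 -0.43  0.  ] [ 0.22  0.21  1.81  0.    1.18 -1.57]
r 0.11429160573574504 th 0.06766812975127312 0.0005800616541554105
tool lean 0.060323999508730484
0.1 ([0.1, 2.3, -0.1], [-0.37, -0.06, -0.11])
0.2 ([0.1, 8.0, -0.1], [-1.52, -0.06, -0.01])
0.3 ([0.1, 13.7, -0.1], [-2.66, -0.05, 0.21])
0.4 ([0.1, 19.5, -0.1], [-3.76, -0.05, 0.54])
0.5 ([0.1, 25.2, -0.1], [-4.83, -0.05, 0.98])
0.515 ([0.1, 26.1, -0.1], [-4.99, -0.05, 1.05])
0.5 ([0.1, 25.2, -0.1], [-4.11, -0.06, 2.52])
```

>>> {"api": "move_arm", "payload": {
  "rows": [
    [[0, 3, 0], [-0.45, 0, -0.12], 3],
    [[0, 7, 0], [-1.3, 0, -0.04], 3],
    [[0, 11, 0], [-2.1, 0, 0.1], 3],
    [[0, 15, 0], [-2.9, 0, 0.27], 3],
    [[0, 19, 0], [-3.7, 0, 0.51], 3],
    [[0, 23, 0], [-4.4, 0, 0.8], 3],
    [[0, 25.2, 0], [-4.83, 0, 0.98], 3],
    [[0, 25.6, 0], [-4.9, 0, 1.01], 3],
    [[0, 25.6, 0], [-4.9, 0, 1.01], 3]
  ]
}}

```text
time_s: 16.9
eef_pos: [0.5935, 0.2384, 0.1455]
tool_rot: [-0.249, -0.108, 0.962, -0.028]
contact_force: [-3.3, 1.6, -5.6]
width: 0.0344
```

```bash
python3 st.py
```

```text
0.03443958451098407 [-3.3  1.6 -5.6] [ 0.18 -0.6  -0.06] [ 0.22  0.57  1.42  0.    1.66 -1.57]
r 0.11481747761648167 th 0.5053162691419526 0.0006339519821536638
tool lean 0.5066779690070595
0.1 ([0.1, -23.3, -0.1], [4.55, -0.07, 0.87])
0.2 ([0.1, -17.6, -0.0], [3.47, -0.07, 0.47])
0.3 ([0.1, -11.8, -0.0], [2.35, -0.07, 0.18])
0.4 ([0.1, -6.1, -0.0], [1.21, -0.06, -0.0])
0.5 ([0.1, -0.4, -0.0], [0.06, -0.06, -0.07])
0.515 ([0.1, 0.5, -0.0], [-0.11, -0.06, -0.07])
0.5 ([0.1, -0.4, -0.0], [0.05, -0.07, 1.63])
```

No reaction from the stop yet; I'll push a little further until it's felt.

>>> {"api": "move_arm", "payload": {
  "rows": [
    [[0, 0.6, 0], [-0.13, 0, -0.03], 3],
    [[0, 1.2, 0], [-0.26, 0, -0.03], 3],
    [[0, 1.8, 0], [-0.4, 0, -0.02], 3],
    [[0, 1.8, 0], [-0.4, 0, -0.02], 3]
  ]
}}

```text
time_s: 17.4
eef_pos: [0.5935, 0.2384, 0.1454]
tool_rot: [-0.27, -0.108, 0.956, -0.03]
contact_force: [-13.3, -3.8, 0.8]
width: 0.0344
```

```bash
python3 st.py; python3 -c "
from h import *
s=cur()[2];f=Rz.inv().apply(s['contact_force']);print('tang',f[0]*.87-f[2]*.49,'axial',f[0]*.49+f[2]*.87)"
```

```text
0.03436386896903277 [-13.3  -3.8   0.8] [-0.28  1.41  0.07] [ 0.22  0.59  1.4  -0.    1.7  -1.57]
r 0.11475363671257052 th 0.5051223094764794 0.0007012742336274106
tool lean 0.5503688342372002
0.1 ([0.0, -25.8, -0.0], [4.51, -0.07, 1.07])
0.2 ([0.0, -20.1, -0.0], [3.45, -0.07, 0.62])
0.3 ([0.0, -14.3, -0.0], [2.34, -0.07, 0.27])
0.4 ([0.0, -8.6, -0.0], [1.21, -0.07, 0.04])
0.5 ([0.0, -2.9, 0.0], [0.06, -0.07, -0.07])
0.515 ([0.0, -2.0, 0.0], [-0.11, -0.07, -0.08])
0.5 ([0.0, -2.9, 0.0], [-0.02, -0.07, 1.63])
tang -12.399701721992372 axial -6.055179312168855
```

At the far stop: 12 N tangential reaction, no further motion. Lowering the collar.

>>> {"api": "move_arm", "payload": {
  "rows": [
    [[0, -1.5, 0], [-0.1, 0, 0.3], 3],
    [[0, -2.4, 0], [-0.08, 0, 0.7], 3],
    [[0, -2.4, 0], [-0.08, 0, 1.1], 3],
    [[0, -2.4, 0], [-0.08, 0, 1.4], 3],
    [[0, -2.4, 0], [-0.08, 0, 1.6], 3],
    [[0, -2.4, 0], [-0.08, 0, 1.7], 3],
    [[0, -2.4, 0], [-0.08, 0, 1.7], 3]
  ]
}}

```text
time_s: 18.27
eef_pos: [0.5865, 0.2368, 0.1322]
tool_rot: [-0.249, -0.109, 0.962, -0.028]
contact_force: [0.7, 0.2, 3.3]
width: 0.0341
```

```bash
python3 st.py|head -3; python3 -c "
from h import *
s=cur()[2];f=Rz.inv().apply(s['contact_force']);print('tang',f[0]*.87-f[2]*.49,'axial',f[0]*.49+f[2]*.87)"
```

```text
0.03413503388873703 [0.7 0.2 3.3] [0.1  0.24 0.08] [ 0.22  0.56  1.45 -0.    1.63 -1.57]
r 0.09971945481391799 th 0.50660710183514 0.0006799378283143229
tool lean 0.5057778308447607
tang -0.9756558173113148 axial 3.2703278733073935
```

>>> {"api": "move_arm", "payload": {
  "rows": [
    [[0, 0, 0], [0, 0, 0.1], 3],
    [[0, 0, 0], [0, 0, 0.1], 3.8],
    [[0, 0, 0], [0, 0, 0.1], 4.6],
    [[0, 0, 0], [0, 0, 0], 6.5],
    [[0, 0, 0], [0, 0, 0], 8.5],
    [[0, 0, 0], [0, 0, 0], 8.5],
    [[0, 0, 0], [0, 0, -1], 8.5],
    [[0, 0, 0], [0, 0, -4], 8.5],
    [[0, 0, 0], [0, 0, -8], 8.5],
    [[0, 0, 0], [0, 0, -11], 8.5],
    [[0, 0, 0], [0, 0, -12], 8.5],
    [[0, 0, 0], [0, 0, -12], 8.5]
  ]
}}

```text
time_s: 19.77
eef_pos: [0.6435, 0.2497, 0.2374]
tool_rot: [-0.248, -0.109, 0.962, -0.028]
contact_force: [-0.4, 0.2, 0.6]
width: 0.0854
```

```bash
python3 - <<'E'
from h import *
Rc,pc,s=cur();print(pc,s['contact_force'],s['width'],s['time_s']);grab('wrist','w7')
P=cloud('w7');l=Rz.inv().apply((P-H).reshape(-1,3)).reshape(P.shape)*1000
m=(abs(l[...,1])<27)&(l[...,2]>50)&(l[...,2]<155);q=l[m]
for th in(.48,.5,.52):
    d=np.array([np.sin(th),0,np.cos(th)]);e=np.array([np.cos(th),0,-np.sin(th)]);a=q@d;f=q[(a>150)&(a<160)];g=np.hypot(q@e,q[:,1])
    print(th,len(f),'cap e',np.percentile(f@e,[1,99]))
    # highest extent of collar: points with 14<g<19 
    k=(g>14)&(g<19.5);print(' collar top',np.percentile(a[k],[90,95,98,99]),'rim',np.percentile(a[(g>21.5)&(g<24)&(a>70)],[50,90,97]))
E
```

```text
[0.64346621 0.24970544 0.23744773] [-0.39472507  0.23859285  0.55486191] 0.08536105162012364 19.775
0.48 1831 cap e [-8.49541481 15.28620737]
 collar top [125.65895485 154.09752653 154.68378714 155.04040003] rim [88.51165294 89.43417653 89.79302986]
0.5 1829 cap e [-11.54715802  12.20885006]
 collar top [125.04860851 125.37194711 125.72927269 125.93653812] rim [88.31849664 89.38581817 89.71778107]
0.52 1820 cap e [-14.59575466   9.12691997]
 collar top [148.3901438  152.42247536 153.86052005 154.24800133] rim [88.30837087 89.21934351 89.62682222]
```

View pics/w7.png

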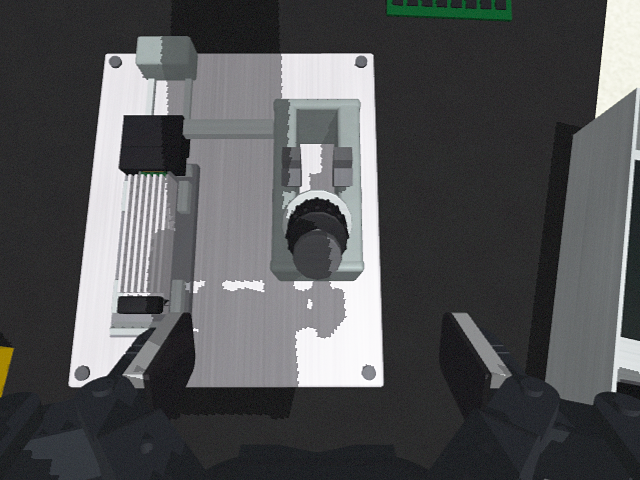

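The lever leans 0.502 rad past upright, which is the far stop. The collar top is at 125 mm, fully down behind the gate blocks at (292,168)/(342,168). The socket (155,145) covers the tongue, and the drive is still in the nest. One last drive check, then I'll hand in.

```bash
python3 - <<'E'
from h import *
P=cloud('w7');l=Rz.inv().apply((P-DC).reshape(-1,3)).reshape(P.shape)*1000
m=(l[...,0]>-12)&(l[...,0]<95)&(abs(l[...,1]+65)<20)&(l[...,2]>48)&(l[...,2]<58);q=l[m]
print('drive y',np.percentile(q[:,1],[1,99]),'z',np.percentile(q[:,2],[50,95]))
m=(l[...,0]<0)&(l[...,0]>-110)&(abs(l[...,1]+65)<20)&(l[...,2]>57);print('socket front x',np.percentile(l[m][:,0],[99]))
print(close_job())
E
```

```text
drive y [-82.43321059 -48.48963365] z [53.56527375 55.36403164]
socket front x [-21.3687466]
the job is handed in; nothing more can be done
None
```

The job is done and handed in at about 20 s on the robot's clock. The drive is in the nest, the lever is at its far stop with the socket over the tongue, and the collar has dropped behind the gate.

- **Drive:** I gripped it mid-length, lowered it until the nest carried its weight, and let go. The last check had it level and fins up, 34 mm wide about dock y -65.5 mm, with its top at about 55 mm.
- **Lever:** I lifted the collar about 17 mm and swung the lever until the stop pushed back with about 12 N and it moved no further. It now leans 0.50 rad past upright, which is swing 1.0.
- **Socket:** The front face measured dock x -21 mm, 2–3 mm from the drive block, so the tongue is covered.
- **Collar:** Its top is 125 mm from the hinge, which is fully down. When I stopped lowering it, the grip stood about 1 mm higher than at pick-up; the spring took it the rest of the way once released.
- **Forces and bystanders:** The highest contact reading between moves was about 14 N. No move touched anything else on the bench, but I did not measure the other objects again afterwards. The gripper was clear and open at hand-in.

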